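Clamp the mended puzzle piece and hold the handle home

TASK

The chunky wooden puzzle piece with exactly one round tab has just been mended and has to be clamped: seat it flat and square in the pocket of the small wooden clamp, with its tab in the notch of the fence, and let go of it. Then push the clamp's sprung handle fully home towards the piece, to its stop, so that the jaw squeezes the piece against the fence, and finish while still holding the handle there. Leave the other pieces and everything else on the table where they are.

Things in the scene. Friction and masses are not known exactly. Their poses are not given: they have to be found in the camera images.
- piece: the piece to clamp: a wooden block 60 mm (its x) by 48 mm (its y) by 28 mm high, with one round tab (an upright cylinder, 24 mm across and as tall as the block) in the middle of its +x end, reaching to 54 mm from the origin. About 60 g. Origin: centre of the underside of the 60 x 48 block; z up. It lies flat on the table among two look-alikes.
- tab (a point): on the axis of the piece's tab, at its underside: 42 mm from the piece's origin along its x, so 42 mm past the pocket's centre once clamped.
- piece_plain: a look-alike to be left alone: the same 60 x 48 x 28 mm block, but without any tab. Origin: centre of its underside.
- piece_two: a look-alike to be left alone: the same 60 x 48 x 28 mm block, but with a tab at both 60-mm ends (108 mm long over all). Origin: centre of its underside.
- pocket (a point): centre of the pocket's floor, 12 mm above the table, where the piece's origin lies once clamped. x points along the handle's push, towards the fence; z up. Two side walls: 60 mm long, 53 mm apart, 10 mm high, tops bevelled 4 mm. Fence across the +x end: face 30 mm from this point, 12 mm high, with a 30 mm wide notch in its middle for the tab. The -x end is open: the jaw comes in there.
- clamp: the clamp, fixed to the table: a board 90 mm wide (y), 232 mm long (170 mm to -x and 62 mm to +x of the origin), 12 mm thick, its top being the pocket's floor. Origin: on the table under the pocket's centre, axes as the pocket's. A seated piece stands 18 mm above the side walls. One put down up to 20 mm short of the fence is still in the pocket: the jaw pushes it up to the fence.
- handle (a point): on the clamp's handle, an upright wooden paddle 14 mm thick along the pocket's x and 50 mm wide, top 88 mm above the table; this point is in the middle of its thickness and width, 70 mm above the table. It stands on a sliding block 30 mm long (x), 86 mm wide, top 30 mm above the table. Axes as the pocket's. At rest 125 mm behind (-x of) the pocket's centre; slides only along x.
- carriage (a joint): travel of the handle and its sliding block in m: 0 at rest, 0.040 fully home at its stop. A spring drives it back when let go: about 3 N at the start, 6 N at the stop; from about 0.032 on, where the jaw meets the seated piece, the jaw's spring adds up to 8 N: about 14 N in all at the stop.
- jaw: the clamp's jaw, a wooden block 16 mm along x, 44 mm wide, from 15 to 35 mm above the table, carried ahead of the sliding block on a spring of 0.7 N/mm that gives up to 16 mm. Its face is 62 mm behind the pocket's centre at rest and moves with the handle. Its origin is on the table under the pocket's centre when the handle is at rest, and moves with it.
- jar: glass jar with a brass-coloured lid, 64 mm across, 95 mm high; leave alone. Origin: centre of its underside.
- tumbler: glass tumbler, 72 mm across, 100 mm high; leave alone. Origin: centre of its underside.
There are look-alikes about, which are no part of the job. Of the things like the clamp, leave any that is orange or red; of the rest the larger one is meant.

How it is judged:
On the way, in this order (a step that is already met when the one before it is completed fails the run):
1. the piece with one tab sits flat and square in the pocket, tab in the notch, let go, with the handle still at rest (x of piece in the frame of pocket between -0.022 and 0.004 m and y of piece in the frame of pocket between -0.005 and 0.005 m and z of piece in the frame of pocket between -0.003 and 0.0025 m and x of tab in the frame of pocket above 0.01 m and angle between piece's own z axis and vertical below 0.06 rad and angle between the x axis of piece and the x axis of pocket, either way round below 0.12 rad and contact force between the fingers and piece below 0.5 N and value of joint carriage below 0.01 m), for 0.2 s.
2. the handle is held home and the jaw squeezes the piece (x of piece in the frame of pocket between -0.004 and 0.004 m and y of piece in the frame of pocket between -0.005 and 0.005 m and z of piece in the frame of pocket between -0.003 and 0.0025 m and x of tab in the frame of pocket above 0.01 m and angle between piece's own z axis and vertical below 0.06 rad and angle between the x axis of piece and the x axis of pocket, either way round below 0.12 rad and value of joint carriage above 0.037 m and contact force between jaw and piece above 4 N and contact force between any of the fingers, the arm and clamp above 3 N and contact force between the fingers and piece below 0.5 N), for 0.3 s.
At the end, for the whole second after the job is handed in: At the end the robot holds the handle home (travel over 37 of 40 mm, push over 3 N); the jaw presses the one-tabbed piece with over 4 N; the piece is within 4 mm along and 5 mm across of its place, flat (3 mm, 0.06 rad), square (0.12 rad), untouched by the fingers (all of step 2); the arm keeps its last pose, push and grip.
It fails at once if another puzzle piece is shifted by more than 30 mm or tipped over (distance of any of piece_plain, piece_two from where it was at the start of the episode above 0.03 m or angle between any of piece_plain, piece_two's own z axis and vertical above 0.5 rad).
It fails at once if the jar or the tumbler is shifted by more than 30 mm or tipped over (distance of any of jar, tumbler from where it was at the start of the episode above 0.03 m or angle between any of jar, tumbler's own z axis and vertical above 0.5 rad).
It also fails if it takes over 51 s, if anything falls off the work surface, if the arm or the gripper's body presses on something with over 40 N, if the wrist force passes 120 N, or if a joint passes its speed limit or range.

ROBOT

A 7-joint arm with a two-finger parallel gripper is mounted at the origin on the work surface. World frame = base frame: x ahead of the robot, y to its left, z up, the work surface at z = 0. Lengths are in m, angles in rad, forces in N, time in s.
With the tool pointing down it reaches from about 0.425 to 1.025 m from the base axis. Payload 3.6 kg.
Tool frame: the origin (TCP) lies midway between the tips of the shut fingers; the grasp point (between the pads) lies manip.grip_depth behind it (manip.grip_depth is the distance from the TCP to the grasp point, in m); y points along the fingers, x is the direction in which the jaws open and shut, and the axes are right-handed (so a half turn about y gives the same grasp; the last joint's range is limited). The gripper opens to 85 mm and grips with 20 to 120 N. Pads are 22 mm wide; open, the fingers measure 114 mm over their backs; the gripper's body (76 mm by 85 mm) begins 54 mm behind the grasp point. The pads swing forward as they close: fully open they stand 13 mm farther back than shut.
Start: joints at [1.173, 0.591, 0.048, 1.609, -0.033, 0.943, -0.034], TCP at [0.218, -0.692, 0.231] pointing down, gripper open.
Joint ranges: [-2.69, 2.69], [-0.47, 2.24], [-1.27, 1.36], [0.19, 2.51], [-1.53, 4.68], [0.08, 2.07], [-3.09, 3.09]. Speed limits (rad/s): [2.57, 2.57, 3.14, 3.14, 3.14, 3.14, 3.14].

INTERFACE

Orientations are given as a unit quaternion [w, x, y, z].
In Python, from cell import manip gives the robot as it stands.
- The arm moves only by the tool carry_out, never from a script. Its arguments are lists of equal length, an entry for each row: "fingers": the finger opening in m, from 0 to 0.0854; "delta_pos": the shift along the tool's x, y, z in m, a list of three; "roll": the turn about the tool's y in rad. In form: {"fingers": [fingers, ...], "delta_pos": [[dx, dy, dz], ...], "roll": [roll, ...]}. A call has 1 to 10 rows; each row is the pose to reach, as a shift and turn from the pose commanded when the call began, along the tool's axes at that moment; what a row does not reach only later rows make up. A row lasts 1/10 s, in which the tool goes at most 50 mm and 8.59 degrees, less where a joint would pass 70% of its speed; a pose out of reach is approached as far as the arm can. A call with a gripper value outside its range is refused whole. The fingers move at their own pace and stop on an object; the grip force is fixed at half the most. Time passes only in rows, so rows that repeat a pose let the fingers close. It gives the time, the measured TCP pose, the force and the opening at its end, in the units of the state.
- manip.read_state(): the state, without advancing time (a new reading comes with each control period).
- manip.get_image(name): name is "side" or "top"; returns the picture (480x640x3 uint8, red, green, blue); there is no depth.
- manip.get_calibration(name): a dict with "intrinsics" (3x3 intrinsics, pixels), "dist" ([k1, k2, p1, p2, k3] as OpenCV has them; the pictures are not rectified), "R" (3x3) and "t" (3): a world point X has camera coordinates R X + t. Camera axes: x right, y down, z forward; pixel columns grow to the right and rows downward; lengths in m; the calibration is good to about 2 mm. A picture is of the moment at which its call begins. get_calibration takes no time and is no camera call.
- manip.hand_in(): hands the job in, once; it reports no verdict.
The state is a dict: "clock": time; "joints": joint angles; "joint_vel": joint speeds; "effort": joint torques, N m; "tcp_pos": TCP position; "eef_rot": TCP orientation; "contact_force": force on the tool from outside, world axes, zero at the start; "wrist_torque": the same for the moment, N m; "gripper_width": finger opening in m.
Only numpy, scipy, OpenCV 4.12 (cv2) and the standard library are available. Lean on these libraries where they do the work, as an engineer would, in place of code of your own. Each camera call takes 0.05 s, during which the arm holds its last target. There are 200 camera calls.

## Working session

There is one attempt and no reset: what is moved stays moved. The work goes in short steps, Python scripts to look and compute and a tool call to move; the robot and the scene stay as the last step left them, time stands still between calls to the robot, and variables do not carry over. Pictures are saved under pics/ and viewed, about 8 in all and at most 12, crops included, and the job is handed in when it is done.

Besides the shell and the picture viewer there is one more tool, called after ">>>" as name(argument=value, ...), one argument or row to a line, values as JSON. carry_out: Moves the arm, as the interface text tells. Its arguments: {"type":"object","properties":{"fingers":{"type":"array","items":{"type":"number"}},"delta_pos":{"type":"array","items":{"type":"array","items":{"type":"number"}}},"roll":{"type":"array","items":{"type":"number"}}},"required":["fingers","delta_pos","roll"]}

```bash
mkdir -p pics; ls
python3 - <<'E'
from cell import manip
import cv2
for n in("top","side"):
    cv2.imwrite(f"pics/{n}0.png",manip.get_image(n)[:,:,::-1])
    c=manip.get_calibration(n); print(n,c)
print(manip.read_state(), manip.grip_depth)
E
```

```text
pics
top {'intrinsics': array([[509.20873157,   0.        , 313.31684038],
       [  0.        , 509.20873157, 246.40758932],
       [  0.        ,   0.        ,   1.        ]]), 'dist': array([0.03944295, 0.        , 0.        , 0.        , 0.        ]), 'R': array([[ 2.53139456e-02, -9.99679526e-01,  2.22170714e-04],
       [-9.97785531e-01, -2.52796585e-02, -6.15221271e-02],
       [ 6.15080273e-02,  1.33568905e-03, -9.98105695e-01]]), 't': array([-0.02393732,  0.50198161,  1.32046098])}
side {'intrinsics': array([[449.40599057,   0.        , 310.76673023],
       [  0.        , 449.40599057, 240.09631677],
       [  0.        ,   0.        ,   1.        ]]), 'dist': array([-0.11116969,  0.        ,  0.        ,  0.        ,  0.        ]), 'R': array([[-0.9970273 , -0.07430932, -0.02036391],
       [-0.03615632,  0.68462194, -0.72800104],
       [ 0.06803884, -0.72510063, -0.68527352]]), 't': array([0.5146485 , 0.08436227, 1.10878396])}
{'clock': 0.1, 'joints': array([ 1.17246057,  0.59202473,  0.04830958,  1.60969519, -0.03329312,
        0.94270029, -0.03369218]), 'joint_vel': array([-0.0002131 , -0.00216208,  0.00061241, -0.00404279, -0.00060939,
       -0.00015228, -0.00084121]), 'effort': array([ 4.94658278e-03, -5.49997044e+01,  1.55381866e+00, -1.98824054e+01,
        9.81045276e-03,  3.85473075e-03,  2.00360731e-06]), 'tcp_pos': array([ 0.2173799 , -0.69086238,  0.23025686]), 'eef_rot': array([ 0.57052321, -0.5697482 ,  0.4188651 , -0.41766289]), 'contact_force': array([-0.6259922 ,  0.04921847, -0.06919058]), 'wrist_torque': array([-0.0198605 , -0.0413141 , -0.03485899]), 'gripper_width': 0.08535216497762123} 0.0187
```

View pics/top0.png

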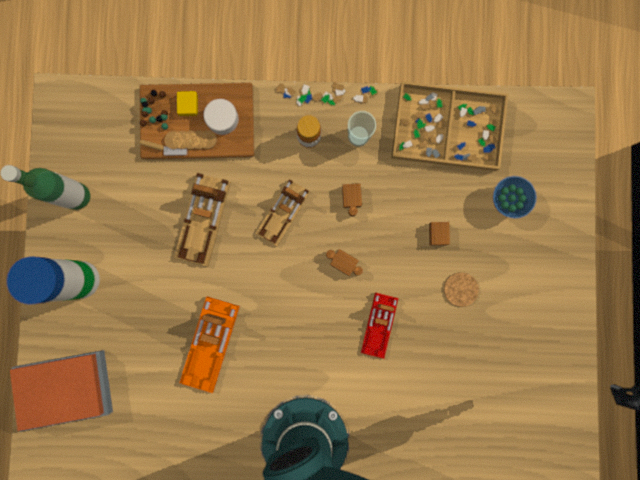

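View pics/side0.png

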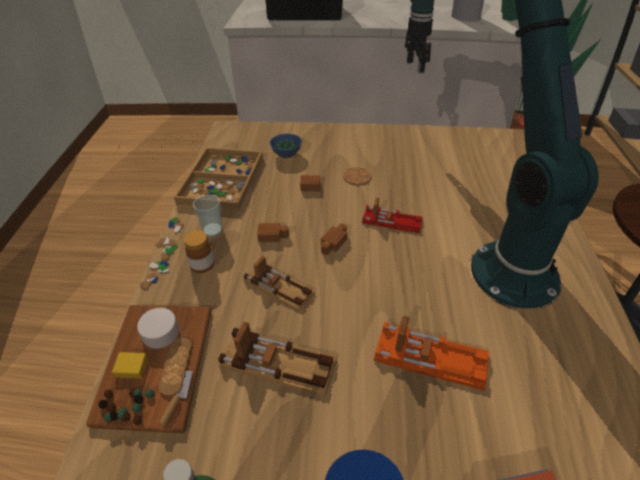

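Candidates for the piece are top (352,198) with one tab, (345,262) with two tabs and (440,234) plain. Clamps are wooden large (204,219), wooden small (284,212), orange (211,344) and red (380,325). I choose the piece at (352,198) and the clamp at (204,219), and check both in an enlarged crop.

```bash
cat > h.py <<'E'
import numpy as np,cv2
from cell import manip
def ray(n,uv):
    c=manip.get_calibration(n)
    p=cv2.undistortPoints(np.array(uv,float).reshape(-1,1,2),c["intrinsics"],c["dist"])[:,0]
    d=np.c_[p,np.ones(len(p))]@c["R"]; o=-c["R"].T@c["t"]
    return o,d
def onplane(n,uv,z):
    o,d=ray(n,uv); return o+d*((z-o[2])/d[:,2])[:,None]
def proj(n,X):
    c=manip.get_calibration(n)
    return cv2.projectPoints(np.array(X,float).reshape(-1,1,3),cv2.Rodrigues(c["R"])[0],c["t"],c["intrinsics"],c["dist"])[0][:,0]
E
python3 - <<'E'
import cv2,numpy as np
a=cv2.imread("pics/top0.png")
A=cv2.resize(a[165:275,165:265],None,fx=5,fy=5,interpolation=cv2.INTER_CUBIC)
B=cv2.resize(a[170:225,325:380],None,fx=5,fy=5,interpolation=cv2.INTER_CUBIC)
o=np.zeros((550,785,3),np.uint8);o[:,:500]=A;o[:275,505:780]=B
s=cv2.imread("pics/side0.png")
B=cv2.resize(s[205:255,248:303],None,fx=5,fy=5,interpolation=cv2.INTER_CUBIC)
o[280:530,505:780]=B
cv2.imwrite("pics/c1.png",o)
E
```

```text
(no output)
```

View pics/c1.png

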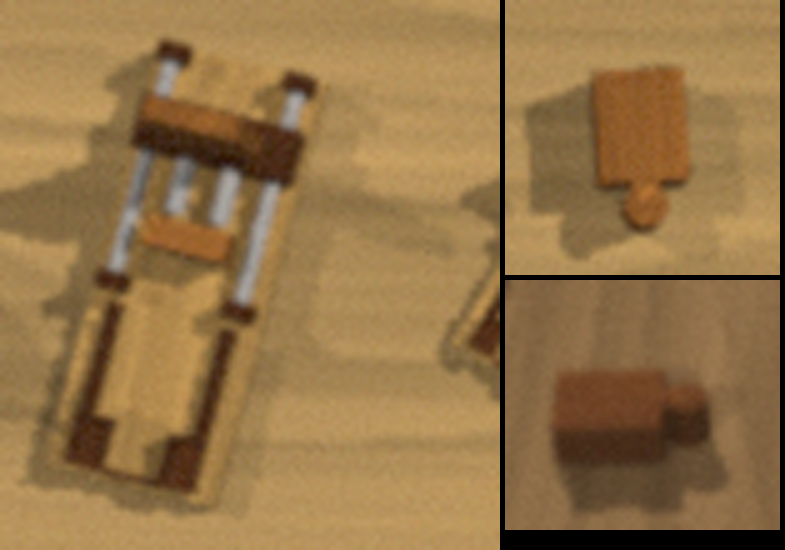

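Run:
```python
from h import *
a=cv2.imread("pics/top0.png"); hsv=cv2.cvtColor(a,cv2.COLOR_BGR2HSV)
# piece
roi=np.zeros(a.shape[:2],np.uint8); roi[175:222,330:375]=1
for st in (150,165,180):
    m=((hsv[...,1]>st)&(hsv[...,0]<14)&(hsv[...,2]>90)&(roi>0)).astype(np.uint8)
    m=cv2.morphologyEx(m,cv2.MORPH_OPEN,np.ones((2,2)))
    cs=cv2.findContours(m,0,cv2.CHAIN_APPROX_NONE)[0]
    if not cs: print('none',st);continue
    c=max(cs,key=cv2.contourArea); print(st,cv2.contourArea(c),cv2.boundingRect(c))
    X=onplane("top",c[:,0].astype(float),.028)[:,:2]*1000
    r=cv2.minAreaRect(X.astype(np.float32)); print(np.round(r[0],1),np.round(r[1],1),round(r[2],1))
print(hsv[190,352],hsv[190,335],hsv[180,310])
# clamp dark
roi[:]=0; roi[168:270,170:240]=1
m=((hsv[...,2]<90)&(hsv[...,1]>150)&(roi>0)).astype(np.uint8)
n,l,s,ce=cv2.connectedComponentsWithStats(m)
for i in range(1,n):
    if s[i,4]>8: print(i,s[i],np.round(ce[i],1),np.round(onplane("top",ce[i],.022)[0]*1000,1))
print(hsv[225,187],hsv[254,180],hsv[230,200])
o=cv2.resize(a[165:275,165:265],None,fx=5,fy=5,interpolation=cv2.INTER_NEAREST)
o[cv2.resize(m[165:275,165:265],None,fx=5,fy=5,interpolation=cv2.INTER_NEAREST)>0]=(0,0,255)
cv2.imwrite("pics/m1.png",o)
```

```text
none 150
none 165
none 180
[ 15 179 144] [ 18 134 124] [ 18 131 179]
1 [197 174   6   3  11] [199.5 174.9] [682.5 292.4  22. ]
2 [222 180   6   3  10] [224.3 181.3] [667.4 226.8  22. ]
3 [191 189  34  12 184] [210.1 194.4] [631.7 262.7  22. ]
4 [185 219   6   4  14] [187.3 220.6] [561.1 319.6  22. ]
5 [179 226  10  32 113] [183.3 245.3] [496.2 327.2  22. ]
6 [210 226   6   4  14] [212.5 227.4] [545.2 253.3  22. ]
7 [195 231  17  32 114] [203.4 250.7] [483.5 274.7  22. ]
[ 16 166 100] [ 14 216  65] [ 19 142 180]
```

Run:
```python
from h import *
a=cv2.imread("pics/top0.png"); hsv=cv2.cvtColor(a,cv2.COLOR_BGR2HSV)
print("cam",ray("top",[[0,0]])[0])
roi=np.zeros(a.shape[:2],np.uint8); roi[178:220,338:368]=1
for st in (150,158,165):
    m=((hsv[...,1]>st)&(hsv[...,0]<=17)&(hsv[...,2]>100)&(roi>0)).astype(np.uint8)
    c=max(cv2.findContours(m,0,cv2.CHAIN_APPROX_NONE)[0],key=cv2.contourArea)
    x=onplane("top",c[:,0].astype(float),.028)[:,:2]*1000
    mo=cv2.morphologyEx(m,cv2.MORPH_OPEN,np.ones((11,11)))
    c2=max(cv2.findContours(mo,0,cv2.CHAIN_APPROX_NONE)[0],key=cv2.contourArea)
    X=onplane("top",c2[:,0].astype(float),.028)[:,:2]*1000
    r=cv2.minAreaRect(x.astype(np.float32)); r2=cv2.minAreaRect(X.astype(np.float32))
    v,u=np.nonzero(m[:]); U=onplane("top",np.c_[u,v].astype(float),.028)[:,:2]*1000
    w,e=np.linalg.eigh(np.cov(U.T))
    ax=e[:,1]; print(st,cv2.contourArea(c),np.round(r[0],1),np.round(r[1],1),round(r[2],1),'| body',np.round(r2[0],1),np.round(r2[1],1),round(r2[2],1),'| cen',np.round(U.mean(0),1),'pca',np.degrees(np.arctan2(ax[1],ax[0])))
roi[:]=0; roi[223:270,170:240]=1
dark=((hsv[...,2]<90)&(hsv[...,1]>150)&(roi>0)).astype(np.uint8)
n,l,s,ce=cv2.connectedComponentsWithStats(dark)
th=np.radians(167); R=np.array([[np.cos(th),np.sin(th)],[-np.sin(th),np.cos(th)]])
for i in range(1,n):
    if s[i,4]>50:
        v,u=np.nonzero(l==i); P=onplane("top",np.c_[u,v].astype(float),.02)[:,:2]*1000-[490,301]
        q=P@R.T
        for b in range(-60,60,6):
            k=(q[:,0]>=b)&(q[:,0]<b+6)
            if k.any(): print(i,b,k.sum(),np.round([q[k,1].min(),q[k,1].mean(),q[k,1].max()],1))
        print(q.min(0),q.max(0))
```

```text
cam [ 0.42025698 -0.01300345  1.34884792]
150 436.0 [ 629.1 -108.7] [81.4 48.7] 5.1 | body [ 640.1 -107.6] [55.4 44.5] 1.3 | cen [ 633.7 -108.4] pca -175.15485832214915
158 424.5 [ 628.6 -108.6] [80.5 48.2] 5.2 | body [ 638.8 -107.6] [52.7 44.5] 1.4 | cen [ 633.8 -108.4] pca -174.73775182113215
165 404.0 [ 628.3 -109.1] [79. 47.] 1.3 | body [ 642.7 -108.8] [44.8 41.9] 1.4 | cen [ 633.8 -108.3] pca -175.87415745903283
1 -54 4 [-33.5 -31.1 -28.4]
1 -48 5 [-32.8 -30.5 -27.7]
1 -42 5 [-31.4 -29.3 -27.5]
1 -36 5 [-32.5 -30.5 -28.6]
1 -30 6 [-33.  -30.6 -27.2]
1 -24 4 [-31.6 -30.  -28.4]
1 -18 5 [-32.7 -30.4 -27.7]
1 -12 5 [-33.2 -30.4 -28.1]
1 -6 6 [-32.5 -30.5 -28.6]
1 0 5 [-33.6 -30.7 -27.9]
1 6 15 [-34.7 -26.9 -18.3]
1 12 16 [-34.5 -25.1 -16.2]
1 18 17 [-33.8 -24.8 -16.6]
1 24 14 [-32.4 -24.1 -15.9]
1 30 1 [-22.8 -22.8 -22.8]
[-51.41994453 -34.71417651] [ 30.0367294  -15.93758563]
3 -54 6 [28.  30.2 33. ]
3 -48 5 [27.5 30.2 32.5]
3 -42 3 [28.2 30.1 31.4]
3 -36 5 [27.7 30.5 32.7]
3 -30 5 [28.4 30.5 32.3]
3 -24 6 [27.9 30.1 33. ]
3 -18 5 [27.5 30.2 32.5]
3 -12 4 [28.8 31.  33.2]
3 -6 5 [27.7 30.4 32.7]
3 0 7 [24.  29.2 32.3]
3 6 13 [17.2 24.3 31.1]
3 12 16 [16.  24.4 32.5]
3 18 13 [15.6 23.8 31.3]
3 24 17 [14.4 23.8 32.7]
3 30 4 [12.6 18.4 28.4]
[-53.73719916  12.61464004] [31.69395857 33.18969818]
```

View pics/m1.png

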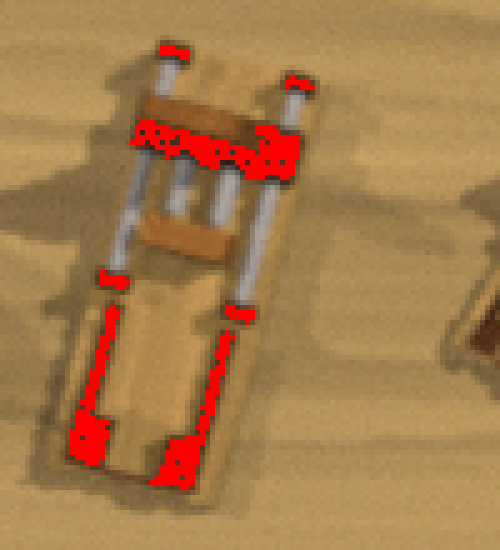

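The mask outlines the large clamp's walls and fence cleanly. Crop c1 confirmed the piece has one tab, pointing down the picture at about (352,211). Next I refine the piece's yaw and the moves.

```bash
cat >> h.py <<'E'
from scipy.spatial.transform import Rotation as Ro
def tool():
    s=manip.read_state(); q=s["eef_rot"]; R=Ro.from_quat(np.r_[q[1:],q[0]]).as_matrix()
    return s,R
def move(target,xang):
    "shift in tool axes and roll to put TCP at target with tool x at xang deg (mod 180)"
    s,R=tool(); d=R.T@(np.array(target)-s["tcp_pos"])
    a=np.degrees(np.arctan2(R[1,0],R[0,0])); da=(xang-a+90)%180-90
    print("tcp",s["tcp_pos"].round(4),"xang",a.round(2),"tool y",R[:,1].round(3),"delta",d.round(4),"roll",np.radians(-da*1).round(4),"t",s["clock"],"w",round(s["gripper_width"],4),"j7",s["joints"][6].round(2),"F",s["contact_force"].round(1))
E
python3 - <<'E'
from h import *
a=cv2.imread("pics/top0.png"); hsv=cv2.cvtColor(a,cv2.COLOR_BGR2HSV)
m=((hsv[...,1]>155)&(hsv[...,0]<=17)&(hsv[...,2]>100)).astype(np.uint8)
L=[];Rr=[]
for v in range(186,201):
    u=np.nonzero(m[v,338:368])[0]+338
    L.append([u.min()-.5,v]);Rr.append([u.max()+.5,v])
for e in(L,Rr):
    X=onplane("top",e,.028)[:,:2]*1000
    p=np.polyfit(X[:,0],X[:,1],1); print(np.degrees(np.arctan(p[0])),np.polyval(p,641))
move([.641,-.108,.15],94)
E
```

```text
3.4991886583503105 -83.58903749300933
6.221025341908399 -131.722718984173
tcp [ 0.2174 -0.6909  0.2303] xang -72.53 tool y [-0.001  0.002 -1.   ] delta [-0.4286  0.0811  0.5791] roll 0.2351 t 0.1 w 0.0854 j7 -0.03 F [-0.6  0.  -0.1]
```

>>> carry_out(
  fingers=[0.0854, 0.0854, 0.0854, 0.0854, 0.0854, 0.0854, 0.0854, 0.0854, 0.0854, 0.0854],
  delta_pos=[
    [-0.015, 0, 0.02],
    [-0.04, 0, 0.054],
    [-0.067, 0, 0.09],
    [-0.094, 0, 0.127],
    [-0.121, 0, 0.163],
    [-0.148, 0, 0.2],
    [-0.175, 0, 0.236],
    [-0.202, 0, 0.273],
    [-0.229, 0, 0.309],
    [-0.256, 0, 0.346],
  ],
  roll=[0, 0, 0, 0, 0, 0, 0, 0, 0, 0],
)

```text
clock: 1.1
tcp_pos: [0.4712, -0.3418, 0.231]
eef_rot: [-0.57, 0.57, -0.419, 0.418]
contact_force: [-0.3, -0.3, 0.2]
gripper_width: 0.0856
```

>>> carry_out(
  fingers=[0.0854, 0.0854, 0.0854, 0.0854, 0.0854, 0.0854, 0.0854, 0.0854, 0.0854, 0.0854],
  delta_pos=[
    [-0.025, 0, 0.034],
    [-0.05, 0, 0.068],
    [-0.075, 0.01, 0.101],
    [-0.1, 0.02, 0.135],
    [-0.12, 0.03, 0.165],
    [-0.14, 0.045, 0.19],
    [-0.155, 0.06, 0.212],
    [-0.166, 0.07, 0.227],
    [-0.172, 0.08, 0.233],
    [-0.172, 0.08, 0.233],
  ],
  roll=[0.02, 0.05, 0.08, 0.11, 0.14, 0.17, 0.2, 0.223, 0.223, 0.223],
)

```text
clock: 2.1
tcp_pos: [0.6405, -0.1077, 0.1494]
eef_rot: [-0.52, 0.521, -0.48, 0.477]
contact_force: [0.0, -0.5, -0.1]
gripper_width: 0.0852
```

Run:
```python
from h import *
move([.641,-.108,.010],94.7)
i=manip.get_image("top")[:,:,::-1]; s=manip.get_image("side")[:,:,::-1]
A=cv2.resize(i[150:270,290:410],None,fx=4,fy=4); B=cv2.resize(s[150:300,190:290],None,fx=3.2,fy=3.2)
cv2.imwrite("pics/c2.png",np.hstack([A,B]))
```

```text
tcp [ 0.6405 -0.1077  0.1494] xang -85.14 tool y [-0.004  0.001 -1.   ] delta [0.0005 0.1394 0.001 ] roll 0.0028 t 2.1 w 0.0852 j7 -1.36 F [ 0.  -0.5 -0.1]
```

View pics/c2.png

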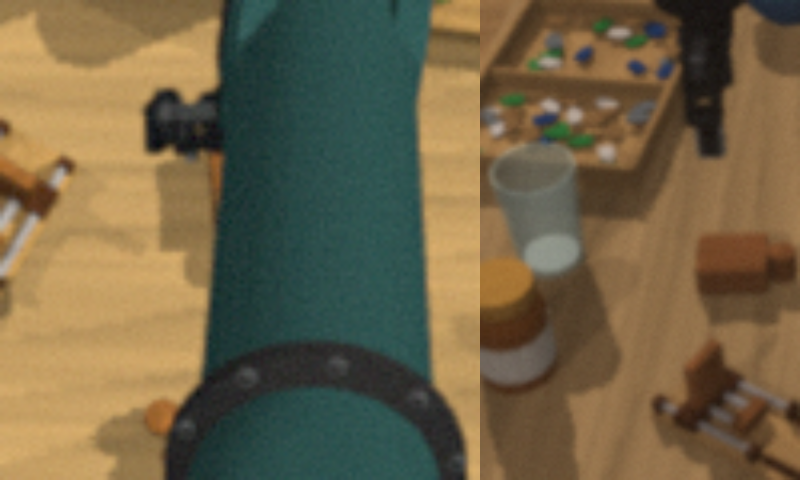

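The top view is hidden by the arm. The side view shows the gripper above the piece with nothing near it, so I descend and grasp.

>>> carry_out(
  fingers=[0.0854, 0.0854, 0.0854, 0.0854, 0.0854, 0.0854, 0.06, 0.045, 0.04, 0.04],
  delta_pos=[
    [0, 0.03, 0],
    [0, 0.065, 0],
    [0, 0.1, 0],
    [0, 0.125, 0],
    [0, 0.139, 0],
    [0, 0.139, 0],
    [0, 0.139, 0],
    [0, 0.139, 0],
    [0, 0.139, 0],
    [0, 0.139, 0],
  ],
  roll=[0, 0, 0, 0, 0, 0, 0, 0, 0, 0],
)

```text
clock: 3.2
tcp_pos: [0.643, -0.1098, 0.0144]
eef_rot: [0.521, -0.519, 0.478, -0.48]
contact_force: [-0.9, -0.3, 5.5]
gripper_width: 0.0465
```

>>> carry_out(
  fingers=[0.04, 0.04, 0.04, 0.04, 0.04, 0.04, 0.04, 0.04, 0.04, 0.04],
  delta_pos=[
    [0, 0, 0],
    [0, 0, 0],
    [0, 0, 0],
    [0, -0.01, 0],
    [0, -0.03, 0],
    [0, -0.05, 0],
    [0, -0.07, 0],
    [0, -0.09, 0],
    [0, -0.1, 0],
    [0, -0.1, 0],
  ],
  roll=[0, 0, 0, 0, 0, 0, 0, 0, 0, 0],
)

```text
clock: 4.2
tcp_pos: [0.6426, -0.1097, 0.1143]
eef_rot: [0.521, -0.519, 0.478, -0.48]
contact_force: [0.5, -0.0, -1.6]
gripper_width: 0.0462
```

Run:
```python
from h import *
# pocket x axis 167deg, centre (.5137,.2955); target 7 mm short of fence
t=np.radians(167); c=np.array([.5137,.2955])-.007*np.array([np.cos(t),np.sin(t)]); print(c)
move([c[0],c[1],.11],77)
s=manip.get_image("side")[:,:,::-1]
cv2.imwrite("pics/c3.png",cv2.resize(s[130:290,180:340],None,fx=3.7,fy=3.7))
```

```text
[0.52052059 0.29392534]
tcp [ 0.6426 -0.1097  0.1143] xang -85.31 tool y [ 0.004 -0.    -1.   ] delta [-0.4122  0.0037 -0.0886] roll 0.3087 t 4.2 w 0.0462 j7 -1.36 F [ 0.5 -0.  -1.6]
```

View pics/c3.png

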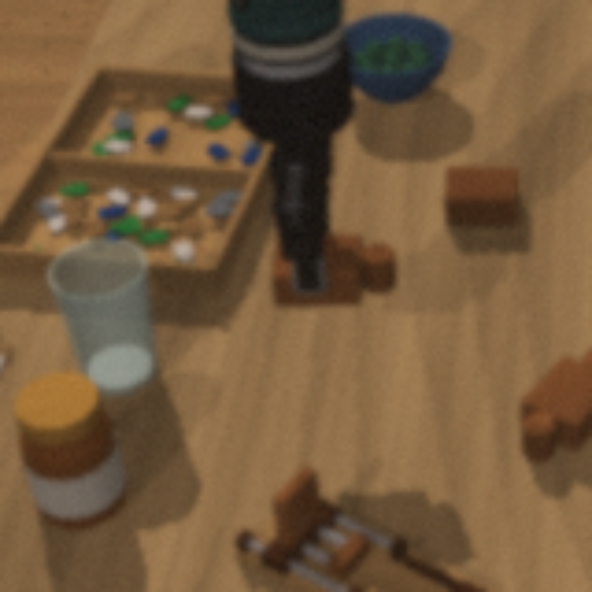

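Side view: the piece is level in the fingers, its tab pointing clear, and the neighbours have not moved. I carry it over to the pocket.

>>> carry_out(
  fingers=[0.04, 0.04, 0.04, 0.04, 0.04, 0.04, 0.04, 0.04, 0.04, 0.04],
  delta_pos=[
    [-0.015, -0.01, -0.003],
    [-0.045, -0.02, -0.009],
    [-0.09, -0.02, -0.019],
    [-0.135, -0.02, -0.028],
    [-0.18, -0.02, -0.038],
    [-0.225, -0.02, -0.047],
    [-0.27, -0.02, -0.056],
    [-0.315, -0.02, -0.066],
    [-0.355, -0.02, -0.074],
    [-0.385, -0.02, -0.08],
  ],
  roll=[0, 0.03, 0.07, 0.11, 0.15, 0.19, 0.23, 0.27, 0.3, 0.309],
)

```text
clock: 5.25
tcp_pos: [0.527, 0.2722, 0.1316]
eef_rot: [0.441, -0.442, 0.553, -0.552]
contact_force: [0.5, 0.7, -0.9]
gripper_width: 0.0462
```

>>> carry_out(
  fingers=[0.04, 0.04, 0.04, 0.04, 0.04],
  delta_pos=[
    [-0.015, 0, -0.005],
    [-0.027, 0.01, -0.001],
    [-0.027, 0.01, -0.001],
    [-0.027, 0.01, -0.001],
    [-0.027, 0.01, -0.001],
  ],
  roll=[0, 0, 0, 0, 0],
)

```text
clock: 5.75
tcp_pos: [0.5361, 0.2915, 0.122]
eef_rot: [-0.439, 0.44, -0.554, 0.555]
contact_force: [-0.6, 0.2, -0.7]
gripper_width: 0.0464
```

Run:
```python
from h import *
move([.5234,.2932,.028],77)
s=manip.get_image("side")[:,:,::-1]; t=manip.get_image("top")[:,:,::-1]
cv2.imwrite("pics/side4.png",s);cv2.imwrite("pics/top4.png",t)
move([.5234,.2932,.028],77)
cv2.imwrite("pics/c4.png",np.hstack([cv2.resize(s[250:400,200:350],None,fx=4,fy=4),cv2.resize(t[160:280,170:210],None,fx=5,fy=5)]))
```

```text
tcp [0.5361 0.2915 0.122 ] xang -103.22 tool y [-0.    -0.002 -1.   ] delta [ 0.001   0.094  -0.0127] roll -0.0039 t 5.75 w 0.0464 j7 -2.22 F [-0.6  0.2 -0.7]
tcp [0.536  0.2921 0.1224] xang -103.19 tool y [ 0.    -0.001 -1.   ] delta [ 0.0017  0.0944 -0.0125] roll -0.0033 t 5.85 w 0.0463 j7 -2.22 F [-0.3  0.  -0.7]
```

View pics/c4.png

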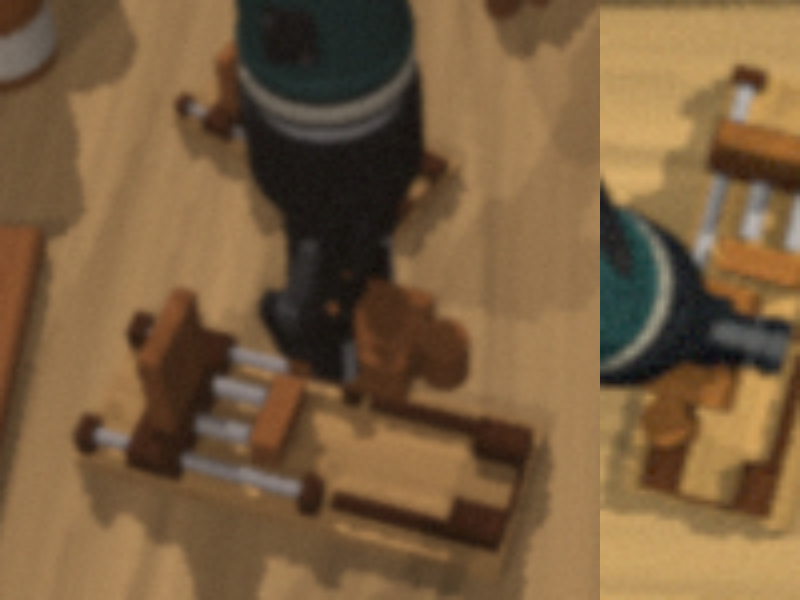

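Run:
```python
from h import *
o1,d1=ray("top",[[183.8,244.5]]);o2,d2=ray("side",[[311.2,336]])
A=np.c_[d1[0],-d2[0]];k=np.linalg.lstsq(A,o2-o1,rcond=None)[0]
p,q=o1+k[0]*d1[0],o2+k[1]*d2[0];print(p,q)
t=np.radians(167);ax=np.array([np.cos(t),np.sin(t)]);ay=np.array([-ax[1],ax[0]])
for n,uv in(("top",[183.8,244.5]),("side",[311.2,336])):
  for z in (.13,.136,.142):
    X=onplane(n,[uv],z)[0]; d=X[:2]-[.5137,.2955]; print(n,z,X.round(4),"pocket",(d@ax).round(4),(d@ay).round(4))
d=np.array([.536,.292])-[.5137,.2955];print("tcp in pocket",d@ax,d@ay)
# side camera vs clamp: check pocket frame corners projection at fence notch
```

```text
[0.49231687 0.29949179 0.12616849] [0.49047355 0.29946919 0.12605408]
top 0.13 [0.4921 0.2985 0.13  ] pocket 0.0217 0.0019
top 0.136 [0.4917 0.297  0.136 ] pocket 0.0217 0.0035
top 0.142 [0.4914 0.2954 0.142 ] pocket 0.0217 0.0051
side 0.13 [0.4902 0.3022 0.13  ] pocket 0.0244 -0.0012
side 0.136 [0.4898 0.3063 0.136 ] pocket 0.0257 -0.0051
side 0.142 [0.4893 0.3104 0.142 ] pocket 0.0271 -0.0091
tcp in pocket -0.02251578113491426 -0.001606113285119865
```

>>> carry_out(
  fingers=[0.04, 0.04, 0.04, 0.04, 0.04, 0.04, 0.04],
  delta_pos=[
    [0.001, 0, -0.006],
    [0.001, 0.01, -0.012],
    [0.001, 0.035, -0.012],
    [0.001, 0.06, -0.012],
    [0.001, 0.075, -0.012],
    [0.001, 0.078, -0.012],
    [0.001, 0.078, -0.012],
  ],
  roll=[0, 0, 0, 0, 0, 0, 0],
)

```text
clock: 6.55
tcp_pos: [0.523, 0.2958, 0.0438]
eef_rot: [0.44, -0.441, 0.554, -0.553]
contact_force: [-0.5, 0.5, -0.8]
gripper_width: 0.0459
```

Run:
```python
from h import *
s=manip.get_image("side")[:,:,::-1]; t=manip.get_image("top")[:,:,::-1]
cv2.imwrite("pics/side5.png",s);cv2.imwrite("pics/top5.png",t)
move([.5234,.2932,.0264],77)
cv2.imwrite("pics/c5.png",np.hstack([cv2.resize(s[300:400,210:345],None,fx=4,fy=4),cv2.resize(t[215:265,170:215],None,fx=5.7,fy=8)]))
```

```text
tcp [0.524  0.2962 0.045 ] xang -103.02 tool y [ 0.001  0.001 -1.   ] delta [0.0031 0.0186 0.    ] roll -0.0004 t 6.65 w 0.0464 j7 -2.21 F [-0.9  0.7 -0. ]
```

View pics/c5.png

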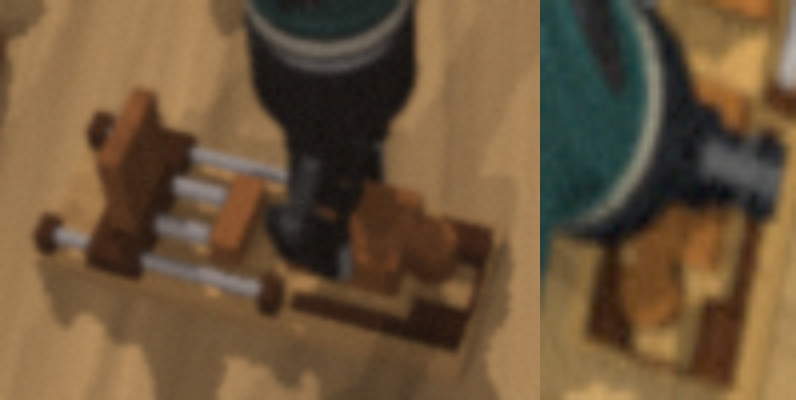

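Run:
```python
from h import *
t=np.radians(167);ax=np.array([np.cos(t),np.sin(t)]);ay=np.array([-ax[1],ax[0]])
top=cv2.imread("pics/top5.png"); hsv=cv2.cvtColor(top,cv2.COLOR_BGR2HSV)
for v in range(242,262): print(v,' '.join(f"{h}/{s}/{x}" for h,s,x in hsv[v,180:204:1]))
for uv in([189.1,251],[189.6,250]):
    d=onplane("top",[uv],.059)[0,:2]-[.5137,.2955];print("tab",d@ax,d@ay)
for X in ([.042,0,.059],[.042,.012,.059],[.042,-.012,.059],[.054,0,.059]):
    w=np.r_[np.array([.5137,.2955])+(X[0]-.008)*ax+X[1]*ay,X[2]]
    print(X,proj("top",w).round(1),proj("side",w).round(1))
```

```text
242 47/33/69 27/41/56 165/12/41 45/15/35 112/78/36 120/41/31 130/26/30 147/116/22 110/64/12 5/81/41 11/128/64 13/178/90 13/159/104 14/181/110 15/191/104 13/175/99 14/184/100 16/181/100 14/173/100 13/175/112 15/183/106 16/190/90 13/171/100 16/154/114
243 114/28/45 103/57/40 90/38/34 90/175/16 162/53/24 130/25/31 135/44/23 13/136/30 6/127/56 14/178/73 15/193/90 15/176/103 14/173/109 14/165/113 14/178/106 14/183/102 15/185/110 13/181/117 15/190/122 15/177/138 15/181/137 14/180/119 16/159/120 16/156/131
244 128/85/33 75/28/18 0/90/17 150/98/26 30/56/32 15/153/40 17/132/60 14/144/76 14/174/97 13/168/114 14/171/121 14/180/116 16/191/119 16/185/117 15/175/108 16/189/100 16/183/124 14/179/144 14/181/151 15/182/151 14/181/141 15/167/124 16/162/129 19/154/134
245 16/149/53 6/102/40 13/71/25 6/121/42 19/140/62 18/141/92 15/168/106 14/163/116 15/170/114 14/186/114 14/180/119 14/173/121 15/186/118 15/181/120 14/180/115 15/169/118 14/174/136 14/178/152 15/185/150 14/176/155 15/185/134 16/190/117 15/147/127 16/141/128
246 18/133/102 16/151/64 16/214/44 12/167/58 16/137/99 16/149/125 17/148/126 16/1
[... 3657 characters left out ...]
/112 14/154/119 15/158/121 17/155/115 18/149/106 17/131/107 17/166/92 10/171/82 15/210/79 10/168/91 12/171/85 13/223/79 10/171/79 14/172/86
261 17/126/144 18/126/142 19/119/144 19/133/138 18/135/138 18/128/139 18/129/140 17/130/131 17/127/133 17/132/129 18/151/125 16/144/136 16/137/128 15/156/111 19/157/91 15/140/91 17/191/80 13/185/84 12/188/87 13/198/90 12/185/88 11/154/88 10/191/84 15/166/95
tab 0.034303217601988574 0.0005877614588838606
tab 0.031544734697350925 0.0011379233062400566
[0.042, 0, 0.059] [[188.9 250.8]] [[316.7 357.3]]
[0.042, 0.012, 0.059] [[193.5 252. ]] [[318.5 352.3]]
[0.042, -0.012, 0.059] [[184.3 249.6]] [[315.  362.4]]
[0.054, 0, 0.059] [[187.6 255.4]] [[322.6 358.8]]
```

Top view: the tab spans columns 183.5–193.5 at row 250 against 184.3–193.5 predicted for a centred one. It is aligned with the notch, so I lower it.

>>> carry_out(
  fingers=[0.04, 0.04, 0.04, 0.04, 0.04, 0.04],
  delta_pos=[
    [0.001, 0.004, 0],
    [0.001, 0.008, 0],
    [0.001, 0.012, 0],
    [0.001, 0.014, 0],
    [0.001, 0.014, 0],
    [0.001, 0.014, 0],
  ],
  roll=[0, 0, 0, 0, 0, 0],
)

```text
clock: 7.25
tcp_pos: [0.5232, 0.2949, 0.0302]
eef_rot: [0.44, -0.44, 0.553, -0.553]
contact_force: [-0.3, -0.1, -0.6]
gripper_width: 0.0463
```

>>> carry_out(
  fingers=[0.04, 0.04, 0.04, 0.04],
  delta_pos=[
    [0, 0.002, 0],
    [0, 0.004, 0],
    [0, 0.004, 0],
    [0, 0.004, 0],
  ],
  roll=[0, 0, 0, 0],
)

```text
clock: 7.65
tcp_pos: [0.5233, 0.295, 0.0264]
eef_rot: [0.44, -0.44, 0.553, -0.553]
contact_force: [-0.5, -0.2, 1.0]
gripper_width: 0.0462
```

>>> carry_out(
  fingers=[0.04, 0.04, 0.04],
  delta_pos=[
    [0, 0.001, 0],
    [0, 0.001, 0],
    [0, 0.001, 0],
  ],
  roll=[0, 0, 0],
)

```text
clock: 7.95
tcp_pos: [0.5233, 0.295, 0.0263]
eef_rot: [0.44, -0.44, 0.554, -0.553]
contact_force: [-1.9, -0.9, 9.3]
gripper_width: 0.0463
```

Run:
```python
from h import *
s=manip.get_image("side")[:,:,::-1]; t=manip.get_image("top")[:,:,::-1]
move([.5234,.2932,.0264],77)
cv2.imwrite("pics/c6.png",np.hstack([cv2.resize(s[300:400,210:345],None,fx=4,fy=4),cv2.resize(t[215:265,170:215],None,fx=5.7,fy=8)]))
```

```text
tcp [0.5233 0.295  0.0263] xang -103.01 tool y [ 0.  0. -1.] delta [ 0.0018 -0.0001  0.0006] roll -0.0002 t 8.05 w 0.0464 j7 -2.21 F [-1.7 -0.   8.5]
```

View pics/c6.png

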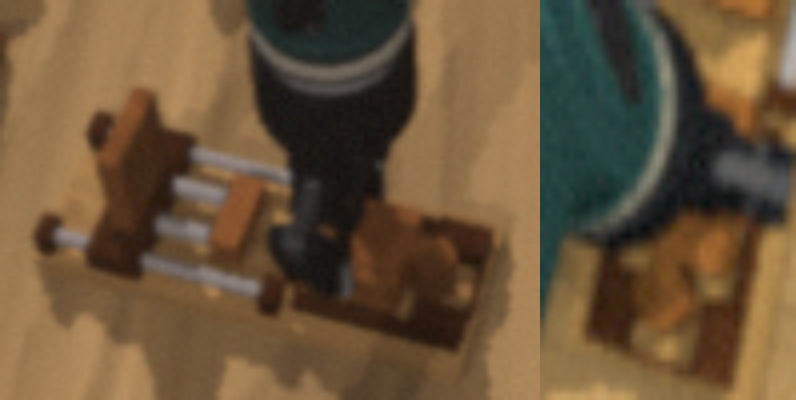

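The piece is down in the pocket with its tab in the notch, and the firm contact came at the height predicted for the floor. Next I release and rise.

>>> carry_out(
  fingers=[0.055, 0.07, 0.0854, 0.0854, 0.0854, 0.0854, 0.0854, 0.0854, 0.0854, 0.0854],
  delta_pos=[
    [0, -0.001, 0],
    [0, -0.001, 0],
    [0, -0.001, 0],
    [0, -0.001, 0],
    [0, -0.01, 0],
    [0, -0.03, 0],
    [0, -0.06, 0],
    [0, -0.1, 0],
    [0, -0.13, 0],
    [0, -0.15, 0],
  ],
  roll=[0, 0, 0, 0, 0, 0, 0, 0, 0, 0],
)

```text
clock: 9.05
tcp_pos: [0.5242, 0.2953, 0.1784]
eef_rot: [-0.441, 0.439, -0.553, 0.554]
contact_force: [-0.1, -0.4, -0.0]
gripper_width: 0.0857
```

Run:
```python
from h import *
s=manip.get_image("side")[:,:,::-1]; t=manip.get_image("top")[:,:,::-1]
cv2.imwrite("pics/side7.png",s);cv2.imwrite("pics/top7.png",t)
T=np.radians(167);ax=np.array([np.cos(T),np.sin(T)]);h=np.array([.5137,.2955])-.125*ax
print("handle",h); move([*h,.1],77)
cv2.imwrite("pics/c7.png",np.hstack([cv2.resize(s[300:400,210:345],None,fx=4,fy=4),cv2.resize(t[215:265,170:215],None,fx=5.7,fy=8)]))
```

```text
handle [0.63549626 0.26738112]
tcp [0.5253 0.296  0.179 ] xang -103.03 tool y [ 0.006  0.004 -1.   ] delta [0.0034 0.0796 0.1134] roll -0.0005 t 9.15 w 0.0853 j7 -2.25 F [-0.3  0.7  0.4]
```

View pics/c7.png

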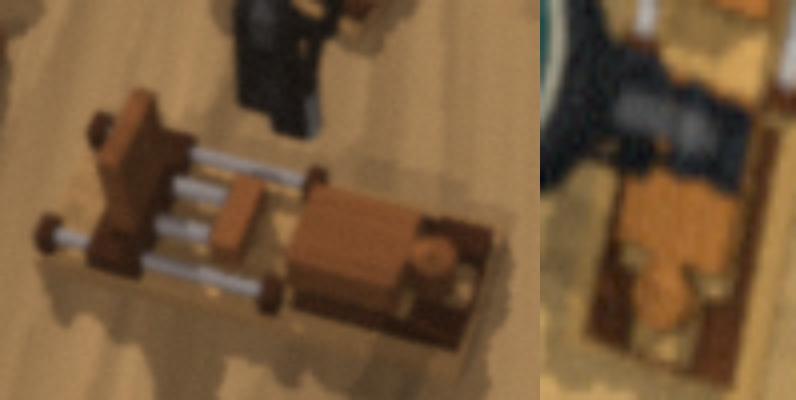

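The side and top views show the piece flat in the pocket, a few mm short of the fence, and the handle at rest. Next I shut the fingers and go behind the handle.

>>> carry_out(
  fingers=[0.04, 0, 0, 0, 0, 0, 0, 0, 0, 0],
  delta_pos=[
    [0.001, 0, 0.02],
    [0.002, 0, 0.055],
    [0.003, 0, 0.095],
    [0.003, 0, 0.13],
    [0.003, 0, 0.15],
    [0.003, 0, 0.157],
    [0.003, 0.02, 0.157],
    [0.003, 0.06, 0.157],
    [0.003, 0.1, 0.157],
    [0.003, 0.123, 0.157],
  ],
  roll=[0, 0, 0, 0, 0, 0, 0, 0, 0, 0],
)

```text
clock: 10.15
tcp_pos: [0.6713, 0.2567, 0.0482]
eef_rot: [0.438, -0.443, 0.554, -0.552]
contact_force: [-0.5, -0.1, -0.8]
gripper_width: 0.0
```

Run:
```python
from h import *
s=manip.get_image("side")[:,:,::-1]
T=np.radians(167);ax=np.array([np.cos(T),np.sin(T)]);h=np.array([.5137,.2955])-.103*ax
move([*h,.055],77)
cv2.imwrite("pics/c8.png",cv2.resize(s[280:400,200:345],None,fx=4,fy=4))
```

```text
tcp [0.6693 0.256  0.045 ] xang -102.93 tool y [-0.012 -0.004 -1.   ] delta [-0.0035 -0.0094 -0.0576] roll 0.0012 t 10.2 w -0.0001 j7 -2.07 F [-0.2  0.2 -2.2]
```

View pics/c8.png

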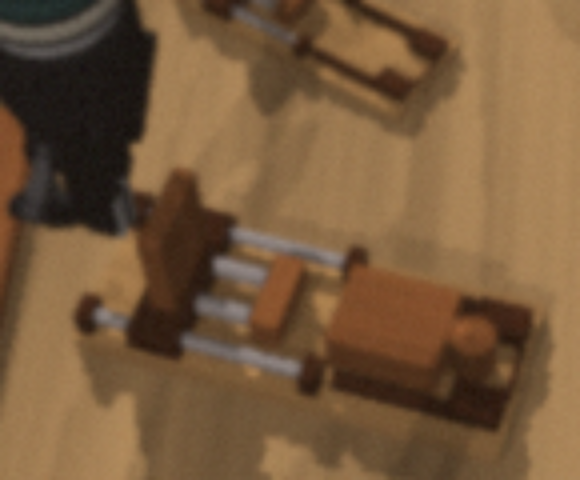

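The shut fingers stand behind the paddle, at crop (120,220) against its back face at about (145,230), with clear space between. I start the push.

>>> carry_out(
  fingers=[0, 0, 0, 0, 0, 0, 0, 0, 0, 0],
  delta_pos=[
    [-0.002, -0.005, 0],
    [-0.003, -0.006, -0.005],
    [-0.003, -0.006, -0.01],
    [-0.003, -0.006, -0.015],
    [-0.003, -0.006, -0.02],
    [-0.003, -0.006, -0.026],
    [-0.003, -0.006, -0.032],
    [-0.003, -0.006, -0.038],
    [-0.003, -0.006, -0.042],
    [-0.003, -0.006, -0.042],
  ],
  roll=[0, 0, 0, 0, 0, 0, 0, 0, 0, 0],
)

```text
clock: 11.2
tcp_pos: [0.6359, 0.2691, 0.059]
eef_rot: [-0.441, 0.44, -0.553, 0.554]
contact_force: [4.5, -1.0, 4.2]
gripper_width: -0.0002
```

Run:
```python
from h import *
T=np.radians(167);ax=np.array([np.cos(T),np.sin(T)]);h=np.array([.5137,.2955])-.103*ax
move([*h,.055],77)
```

```text
tcp [0.6359 0.2691 0.059 ] xang -103.01 tool y [ 0.002  0.    -1.   ] delta [ 0.0017  0.0039 -0.022 ] roll -0.0002 t 11.2 w -0.0002 j7 -2.1 F [ 4.5 -1.   4.2]
```

>>> carry_out(
  fingers=[0, 0, 0, 0, 0, 0, 0],
  delta_pos=[
    [0, 0, -0.003],
    [0, 0, -0.006],
    [0, 0, -0.009],
    [0, 0, -0.012],
    [0, 0, -0.015],
    [0, 0, -0.015],
    [0, 0, -0.015],
  ],
  roll=[0, 0, 0, 0, 0, 0, 0],
)

```text
clock: 11.9
tcp_pos: [0.6221, 0.2721, 0.0588]
eef_rot: [-0.441, 0.439, -0.553, 0.554]
contact_force: [5.8, -1.5, 3.6]
gripper_width: -0.0004
```

>>> carry_out(
  fingers=[0, 0, 0, 0, 0],
  delta_pos=[
    [0, 0, -0.002],
    [0, 0, -0.004],
    [0, 0, -0.005],
    [0, 0, -0.005],
    [0, 0, -0.005],
  ],
  roll=[0, 0, 0, 0, 0],
)

```text
clock: 12.4
tcp_pos: [0.6198, 0.2727, 0.059]
eef_rot: [-0.442, 0.437, -0.552, 0.555]
contact_force: [9.1, -1.8, 1.3]
gripper_width: 0.0002
```

>>> carry_out(
  fingers=[0, 0, 0, 0, 0],
  delta_pos=[
    [0, 0, -0.001],
    [0, 0, -0.002],
    [0, 0, -0.003],
    [0, 0, -0.003],
    [0, 0, -0.003],
  ],
  roll=[0, 0, 0, 0, 0],
)

```text
clock: 12.9
tcp_pos: [0.618, 0.2731, 0.059]
eef_rot: [-0.442, 0.437, -0.552, 0.556]
contact_force: [11.2, -2.7, -1.5]
gripper_width: 0.0002
```

>>> carry_out(
  fingers=[0, 0, 0, 0, 0],
  delta_pos=[
    [0, 0, -0.001],
    [0, 0, -0.002],
    [0, 0, -0.003],
    [0, 0, -0.003],
    [0, 0, -0.003],
  ],
  roll=[0, 0, 0, 0, 0],
)

```text
clock: 13.4
tcp_pos: [0.616, 0.2736, 0.059]
eef_rot: [-0.443, 0.436, -0.551, 0.556]
contact_force: [12.3, -2.8, -2.8]
gripper_width: 0.0003
```

Run:
```python
from h import *
s=manip.get_image("side")[:,:,::-1]
cv2.imwrite("pics/side9.png",s)
T=np.radians(167);ax=np.array([np.cos(T),np.sin(T)]);h=np.array([.5137,.2955])-.103*ax
move([*h,.055],77)
cv2.imwrite("pics/c9.png",cv2.resize(s[280:400,200:345],None,fx=4,fy=4))
```

```text
tcp [0.6161 0.2735 0.0591] xang -103.14 tool y [ 0.012  0.    -1.   ] delta [ 0.0017  0.004  -0.0018] roll -0.0024 t 13.45 w 0.0001 j7 -2.12 F [12.7 -2.3 -2.4]
```

View pics/c9.png

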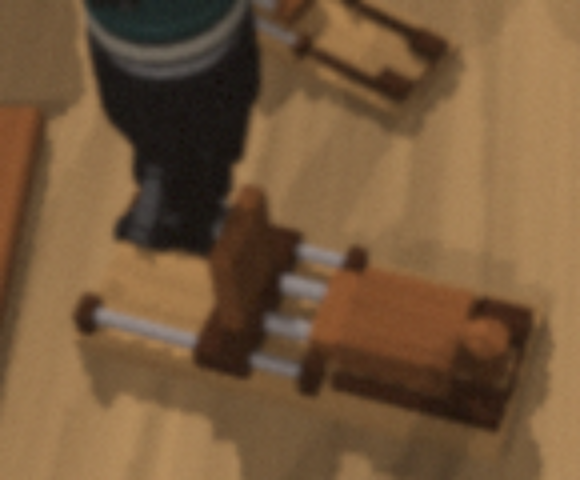

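The jaw meets the piece and the piece has moved up to the fence. I keep pushing until the force passes 14 N and rises as at the stop.

>>> carry_out(
  fingers=[0, 0, 0, 0, 0],
  delta_pos=[
    [0, 0, -0.001],
    [0, 0, -0.002],
    [0, 0, -0.003],
    [0, 0, -0.003],
    [0, 0, -0.003],
  ],
  roll=[0, 0, 0, 0, 0],
)

```text
clock: 13.95
tcp_pos: [0.6144, 0.2739, 0.0591]
eef_rot: [-0.443, 0.435, -0.551, 0.557]
contact_force: [14.8, -3.1, -4.0]
gripper_width: 0.0001
```

>>> carry_out(
  fingers=[0, 0, 0, 0, 0],
  delta_pos=[
    [0, 0, -0.001],
    [0, 0, -0.002],
    [0, 0, -0.003],
    [0, 0, -0.003],
    [0, 0, -0.003],
  ],
  roll=[0, 0, 0, 0, 0],
)

```text
clock: 14.45
tcp_pos: [0.6145, 0.2739, 0.0592]
eef_rot: [-0.445, 0.433, -0.55, 0.558]
contact_force: [19.3, -3.2, -7.8]
gripper_width: 0.0001
```

The TCP has stopped advancing while the force rose to 19.5 N, so the handle is at its stop. I hold, then do a last check.

>>> carry_out(
  fingers=[0, 0, 0, 0, 0],
  delta_pos=[
    [0, 0, 0],
    [0, 0, 0],
    [0, 0, 0],
    [0, 0, 0],
    [0, 0, 0],
  ],
  roll=[0, 0, 0, 0, 0],
)

```text
clock: 14.95
tcp_pos: [0.6145, 0.274, 0.0592]
eef_rot: [-0.445, 0.433, -0.55, 0.558]
contact_force: [18.3, -2.6, -7.1]
gripper_width: 0.0003
```

Run:
```python
from h import *
s=manip.get_image("side")[:,:,::-1]; t=manip.get_image("top")[:,:,::-1]
move([.6145,.2739,.059],77)
cv2.imwrite("pics/c10.png",np.hstack([cv2.resize(s[300:400,210:345],None,fx=4,fy=4),cv2.resize(t[215:265,170:215],None,fx=5.7,fy=8)]))
```

```text
tcp [0.6145 0.2739 0.0592] xang -103.22 tool y [ 0.02   0.001 -1.   ] delta [0.     0.0002 0.    ] roll -0.0039 t 15.05 w -0.0001 j7 -2.13 F [18.8 -3.3 -7.6]
```

```bash
python3 -c "
from cell import manip
print(manip.hand_in())"
```

```text
the job is handed in; nothing more can be done
None
```

I seated the one-tabbed piece in the large wooden clamp's pocket, tab in the notch, and let go of it. I then pushed the handle home with shut fingers and handed in at about 15 s, still pressing it; hand-in reports no verdict.

**Last checks:**
- **Handle:** the finger position stopped advancing while the push rose from 15 to about 19 N and held there. I take that as the stop.
- **Piece:** the last picture I could view, taken about 2 mm before the stop, showed the piece flat against the fence with the jaw on it. The final picture was refused by the 12-picture limit, so the piece's end pose is not confirmed by sight.
- **Disagreement:** camera and arm readings of position across the pocket differed by about 2–3 mm. The piece still seated at the predicted height.
- **Not measured:** I did not re-measure the other pieces, the jar or the tumbler at the end. The arm had no sign of touching them.

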